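# Click the bottle rack round with its thumb lever

## Task

The turning paint rack has to be clicked round until its one tall bottle with the pointed nozzle stands at the tall ball-topped marker post. First lift or slide the tub out of the way of the thumb lever and leave it standing fully on the cutting mat; then work the lever, one full press per click, pressing until it stops without forcing it and letting it spring back, and do not go past. Turn the rack only by its lever, do not run the lever into the tub, and leave the other things where they stand.

Things in the scene. Friction and masses are not known exactly. Their poses are not given: they have to be found in the camera images.
- stand: Fixed steel foot of the rack, 160 mm across, 12 mm high. Origin: on the rack's upright turning axis, at desk level; z up; its -x looks roughly to the robot. Above it a wooden disc 212 mm across, top at z 52 mm, carries 12 bottles (30 mm across, tops at z 104 mm, the tall one z 134 mm) in a circle of 80 mm radius.
- tall_bottle (a point): Foot of the one tall bottle with the pointed nozzle, on its axis, 50 mm above the desk, 80 mm from the rack's axis; it goes round with the rack (the other 11 are flat-capped, 30 mm shorter). The rack rests only in notches 30 degrees apart; each full press turns it one notch counter-clockwise from above, never back. At the start the bottle is 2, 3, 4 or 5 notches clockwise of the marker.
- marker: The tall post of four, fixed to the desk at the rim: foot 24 mm across, stem 10 mm, ball 22 mm, 124 mm high in all. Origin: centre of its underside, 125 mm from the rack's axis. The other three posts are plain stubs 22 mm high, 30 degrees apart at the same radius; which of the four places holds the marker varies. Finished, the tall bottle stands straight inside of it, 45 mm from it.
- thumb_lever (a joint): Lever angle (rad) about the rack's axis, 0 at rest, positive counter-clockwise from above, stop at 0.585. Springs back (1 to 2 N at the tab). First 0.28 rad free; then it takes the rack along, 4 to 7 N, falling again; click at about 0.56, just before the stop: press to the stop. A shorter press does not click. Let it back below 0.1 before the next press. Over 25 N on it is forcing.
- lever_tab (a point): Top centre of the lever's upright black thumb tab, 99 mm above the desk, 150 mm from the axis; moves with the lever. Tab: 10 mm thick along its motion, 26 mm wide radially, from z 17 to 99 mm, on a flat arm (z 17 to 25 mm) from under the disc. At rest it lies 163.5 degrees counter-clockwise from the stand's x; push it counter-clockwise (towards the stand's -y).
- tub: White tub with a black lid in the way of the lever, 52 mm across, 66 mm tall, 0.3 to 0.6 kg. Origin: centre of its underside, z up.
- mat: Flat grey cutting mat with white grid lines, 210 mm along its x, 150 mm along its y, 1 mm thick, with nothing standing on it. Origin: its centre, on the desk. The tub may be slid onto it.
- paint_bottle: Bystander: small loose paint bottle, upright, 28 mm across, 66 mm tall, beside the rack. Origin: under its centre. Leave it alone.
- rinse_glass: Bystander: open drinking glass, 68 mm across, 85 mm tall, behind the rack. Origin: under its centre. Leave it alone.
- spray_bottle: Bystander: tall bottle, 62 mm across, 165 mm tall. Origin: under its centre. Leave it alone.
- paint_brush: Bystander: brush lying flat, 180 mm long along its x. Origin: under its centre. Leave it alone.
- card_box: Bystander: cardboard box 90 x 62 x 38 mm. Origin: under its centre. Leave it alone.
- primer_jar: Bystander: wide jar, 80 mm across, 90 mm tall. Origin: under its centre. Leave it alone.
Things that resemble listed ones, but are neither listed nor needed, are in the scene too. Of the things that look like the tub, take the one that is nearest to the robot's base at the start. What is shaped like the marker but turquoise is not meant.

How it is judged:
On the way, in this order (a step that is already met when the one before it is completed fails the run):
1. the tub stands released on the cutting mat, the tall bottle still two notches or more short of the marker (x of tub in the frame of mat between -0.08 and 0.08 m and y of tub in the frame of mat between -0.05 and 0.05 m and angle between tub's own z axis and vertical below 0.12 rad and height (world z) of tub below 0.012 m and contact force between the fingers and tub below 0.2 N and horizontal distance between tall_bottle and marker above 0.085 m), for 0.2 s.
2. the rack rests one notch short of the marker with the lever let back (horizontal distance between tall_bottle and marker between 0.062 and 0.075 m and value of joint thumb_lever below 0.25 rad), for 0.1 s.
At the end, for the whole second after the job is handed in: The rack rests in the notch where the tall bottle stands at the marker (45 mm between their axes, under 48 mm), the lever is back at rest (below 0.08 rad), and the tub stands upright and released with its whole foot on the cutting mat (centre within 80 mm along and 50 mm across of the mat's centre) (x of tub in the frame of mat between -0.08 and 0.08 m and y of tub in the frame of mat between -0.05 and 0.05 m and angle between tub's own z axis and vertical below 0.12 rad and height (world z) of tub below 0.012 m and contact force between the fingers and tub below 0.2 N and horizontal distance between tall_bottle and marker below 0.048 m and value of joint thumb_lever below 0.08 rad and linear speed of tub below 0.02 m/s); the robot touches nothing.
It fails at once if the robot pushes the rack or its bottles directly (over 2 N) (contact force between any of the fingers, the arm and rack above 2 N).
It fails at once if the lever is forced (over 25 N between fingers and lever) (contact force between the fingers and thumb_lever above 25 N).
It fails at once if the lever is run into the tub (over 1.5 N) (contact force between thumb_lever and tub above 1.5 N).
It fails at once if the tub is tipped over (angle between tub's own z axis and vertical above 0.8 rad).
It fails at once if a bystander is displaced by more than 30 mm (distance of any of paint_bottle, rinse_glass, spray_bottle, paint_brush, card_box, primer_jar from where it was at the start of the episode above 0.03 m).
It also fails if it takes over 70 s, if anything falls off the work surface, if the arm or the gripper's body presses on something with over 40 N, if the wrist force passes 120 N, or if a joint passes its speed limit or range.

## Robot

A 6-joint arm with a two-finger parallel gripper is mounted at the origin on the work surface. World frame = base frame: x ahead of the robot, y to its left, z up, the work surface at z = 0. Lengths are in m, angles in rad, forces in N, time in s.
With the tool pointing down it reaches from about 0.2 to 0.875 m from the base axis. Payload 3.4 kg.
Tool frame: the origin (TCP) lies midway between the tips of the shut fingers; the grasp point (between the pads) lies 19 mm behind it; z points along the fingers, y is the line along which they close (so a half turn about z gives the same grasp; the last joint's range is limited). The gripper opens to 94 mm and grips with 3 to 60 N. Pads are 16 mm wide; open, the fingers measure 119 mm over their backs; the gripper's body (75 mm by 177 mm) begins 78 mm behind the grasp point.
Start: joints at [-1.23, 0.276, 1.505, -0, 1.361, -0.121], TCP at [0.256, -0.515, 0.205] pointing down, gripper open.
Joint ranges: [-2.89, 2.89], [-0.75, 2.08], [0.22, 2.7], [-1.18, 4.32], [0.11, 2.71], [-2.7, 2.7]. Speed limits (rad/s): [2.57, 2.57, 3.14, 3.14, 3.14, 3.14].

## Interface

Orientations are given as [roll, pitch, yaw] about the fixed x, y, z axes, in that order (R = Rz(yaw) Ry(pitch) Rx(roll)).
In Python, from plant import r, cams, job gives the robot as it stands. The module is installed in compiled form; this text tells all that it offers.
- The arm moves only by the shell command python3 -m handwheel 'ROWS'. ROWS is JSON, a list of rows, each a list of 3 entries, a list of its own where there are three numbers: the shift along the tool's x, y, z in mm, then the turn, a rotation vector about the tool's x, y, z in rad, then the opening, from -1 (shut) to 1 (fully open), so that 0 is half open. A call has 1 to 12 rows; each row is the pose to reach, as a shift and turn from the pose commanded when the call began, along the tool's axes at that moment; what a row does not reach only later rows make up. A row lasts 1/8 s, in which the tool goes at most 62.5 mm and 10.7 degrees, less where a joint would pass 70% of its speed; a pose out of reach is approached as far as the arm can. A call with a gripper value outside its range is refused whole. The fingers move at their own pace and stop on an object; the grip force is fixed at half the most. Time passes only in rows, so rows that repeat a pose let the fingers close. It gives the time, the measured TCP pose, the force, the opening and the grip force at its end, in the units of the state.
- r.get_obs(): the state, without advancing time (a new reading comes with each control period).
- cams.camera(name): name is "scene" or "top" or "wrist"; returns a dict with "pixels" (384x512x3 uint8, red, green, blue), "K" (3x3 intrinsics, pixels), "world_from_camera" (4x4, takes a point from camera to world coordinates); the wrist camera has in their place "T_tool_cam" (4x4, takes a point from camera to tool coordinates, whose origin is the TCP and whose axes are the flange's). Camera axes: x right, y up, looking along -z (the intrinsics and any distortion apply to the point x, -y, -z); pixel columns grow to the right and rows downward; lengths in m; the calibration is good to about 2 mm. A picture is of the moment at which its call begins: read the wrist's pose just before it. There is no depth.
- job.finish_job(): hands the job in; it is judged then, once.
The state is a dict: "t": time; "qpos": joint angles; "joint_vel": joint speeds; "joint_torque": joint torques, N m; "tool_pos": TCP position; "eef_rot": TCP orientation; "wrist_force": force on the tool from outside, world axes, zero at the start; "wrist_torque": the same for the moment, N m; "width": opening from 0.0 (shut) to 1.0 (fully open); "grasp_force": force on a finger pad.
Only numpy, scipy, OpenCV 4.12 (cv2) and the standard library are available. Lean on these libraries where they do the work, as an engineer would, in place of code of your own. Each camera call takes 0.05 s, during which the arm holds its last target. There are 200 camera calls.

## Working session

There is one attempt and no reset: what is moved stays moved. The work goes in short steps, Python scripts to look and compute and a shell command to move; the robot and the scene stay as the last step left them, time stands still between calls to the robot, and variables do not carry over. Pictures are saved under pics/ and viewed, at most 10 in all, crops included, and the job is handed in when it is done.

```bash
mkdir -p pics
python3 - <<'E'
from plant import r,cams,job
import cv2,numpy as np
o=r.get_obs();print(o)
for n in("scene","top"):
    c=cams.camera(n);cv2.imwrite(f"pics/{n}0.png",cv2.resize(c["pixels"][:,:,::-1],(800,600),interpolation=cv2.INTER_CUBIC))
    print(n,c["K"],c["world_from_camera"],[k for k in c])
E
```

```text
{'t': 0.0, 'qpos': array([-1.23003026e+00,  2.76583806e-01,  1.50608486e+00, -8.12119859e-06,
        1.36065430e+00, -1.20991304e-01]), 'joint_vel': array([-7.72275242e-04, -5.23963176e-04,  1.39961857e-03,  1.05097145e-03,
        5.96842401e-04, -9.49590076e-05]), 'joint_torque': array([ 1.90355684e-03, -4.04570389e+01, -2.37225902e+01,  7.04180938e-02,
        3.43189202e-02, -1.29530526e-04]), 'tool_pos': array([ 0.25599248, -0.51427589,  0.20463033]), 'eef_rot': array([-3.13987403e+00, -2.00961207e-04,  4.61758899e-01]), 'wrist_force': array([-0.76175278, -0.70110091,  0.40869596]), 'wrist_torque': array([-0.02214847, -0.02844209, -0.05042026]), 'grasp_force': 0.0, 'width': 1.0054560061474485}
scene [[418.71976745   0.         262.30599177]
 [  0.         418.71976745 191.19950191]
 [  0.           0.           1.        ]] [[-0.15790438 -0.78153006  0.60355361  1.26746744]
 [ 0.98741543 -0.13040073  0.0894786   0.14045747]
 [ 0.00877362  0.61008721  0.79228569  0.94692384]
 [ 0.          0.          0.          1.        ]] ['pixels', 'K', 'world_from_camera']
top [[414.74538211   0.         256.2414524 ]
 [  0.         414.74538211 188.60458225]
 [  0.           0.           1.        ]] [[ 0.06671667  0.9768316  -0.20334432  0.32318998]
 [-0.99775615  0.06646256 -0.00808598  0.04550065]
 [ 0.00561615  0.20342751  0.9790739   1.29606464]
 [ 0.          0.          0.          1.        ]] ['pixels', 'K', 'world_from_camera']
```

View pics/scene0.png

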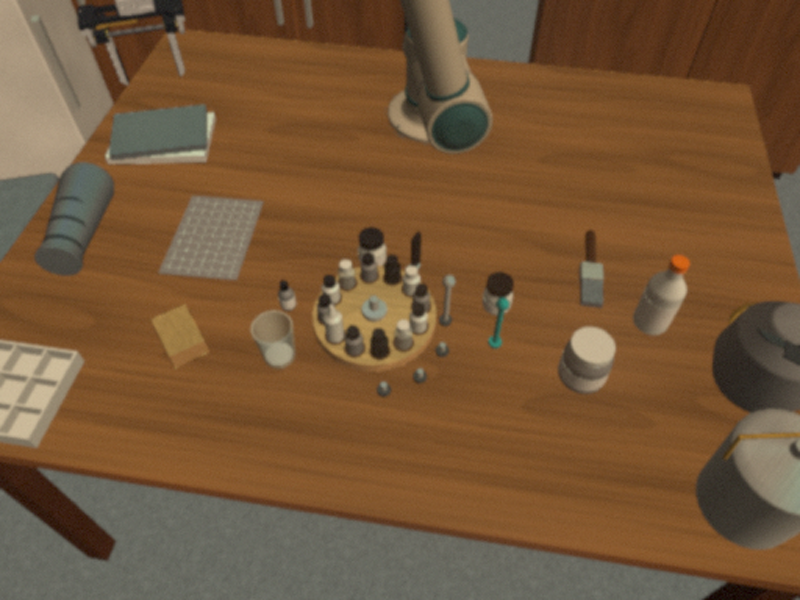

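View pics/top0.png

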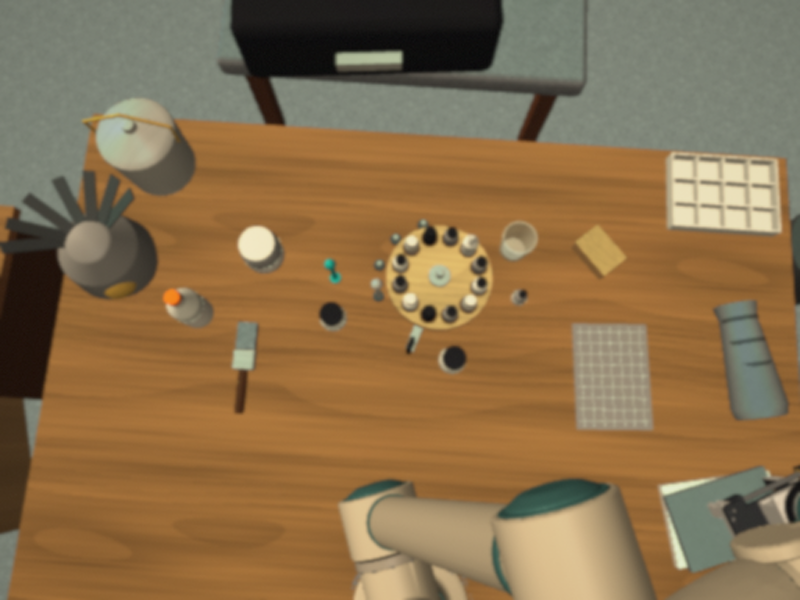

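The scene view shows the rack at about (375,310), the tub at (371,245), the tab at (416,250), the marker at (447,300) and the mat at (212,237). In the top view they are: rack hub (439,275), tub lid (453,358), tab (413,341), marker (377,290), mat (613,377). Next I'll zoom in on the rack and triangulate.

```bash
cat > h.py <<'E'
from plant import r,cams,job
import cv2,numpy as np
def proj(c,p):
    T=np.linalg.inv(c["world_from_camera"]);q=T[:3,:3]@np.array(p,float)+T[:3,3]
    u=c["K"]@np.array([q[0],-q[1],-q[2]]);return u[:2]/u[2]
def onz(c,uv,z):
    d=np.linalg.inv(c["K"])@np.array([uv[0],uv[1],1.]);T=c["world_from_camera"]
    d=T[:3,:3]@(d*[1,-1,-1]);o=T[:3,3];return (o+d*(z-o[2])/d[2]).round(4)
E
python3 - <<'E'
from h import *
t=cams.camera("top");s=cams.camera("scene");k=.64
for n,uv,z in[("hub",(439,275),.06),("lid",(453,358),.066),("tab",(413,341),.099),("ball",(375,284),.113),("mfoot",(378,297),.003),("mat",(613,377),.001),("m1",(572,324),.001),("m2",(645,324),.001),("m3",(653,428),.001),("m4",(579,430),.001),("disc",(439,277),.052)]:
    print("T",n,onz(t,np.array(uv)*k,z))
for n,uv,z in[("lid",(371,237),.066),("tab",(417,236),.099),("ball",(449,281),.113),("mfoot",(446,320),.003),("mat",(212,237),.001),("disc",(374,315),.052),("tallbase?",(334,340),.05)]:
    print("S",n,onz(s,np.array(uv)*k,z))
a=t["pixels"][140:250,225:355];b=s["pixels"][140:260,175:325]
a=cv2.resize(a[:,:,::-1],(650,550),interpolation=3);b=cv2.resize(b[:,:,::-1],(750,600),interpolation=3)
cv2.imwrite("pics/ta.png",a);cv2.imwrite("pics/sa.png",b)
E
```

```text
T hub [ 0.6244 -0.0172  0.06  ]
T lid [ 0.4628 -0.0523  0.066 ]
T tab [0.4857 0.0261 0.099 ]
T ball [0.5861 0.104  0.113 ]
T mfoot [0.5839 0.1013 0.003 ]
T mat [ 0.4538 -0.3776  0.001 ]
T m1 [ 0.5553 -0.2946  0.001 ]
T m2 [ 0.5653 -0.4424  0.001 ]
T m3 [ 0.3593 -0.4561  0.001 ]
T m4 [ 0.3458 -0.311   0.001 ]
T disc [ 0.6223 -0.0179  0.052 ]
S lid [ 0.4672 -0.0518  0.066 ]
S tab [0.4813 0.0351 0.099 ]
S ball [0.5852 0.104  0.113 ]
S mfoot [0.5849 0.1048 0.003 ]
S mat [ 0.4598 -0.3732  0.001 ]
S disc [ 0.63  -0.015  0.052]
S tallbase? [ 0.6895 -0.0706  0.05  ]
```

View pics/ta.png

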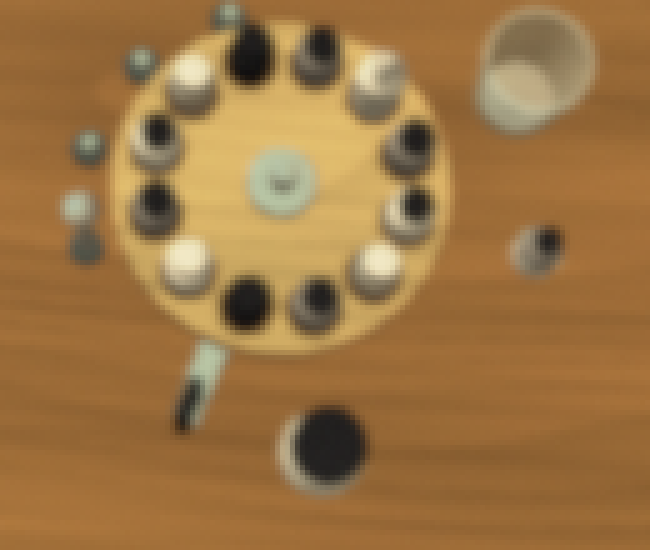

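View pics/sa.png

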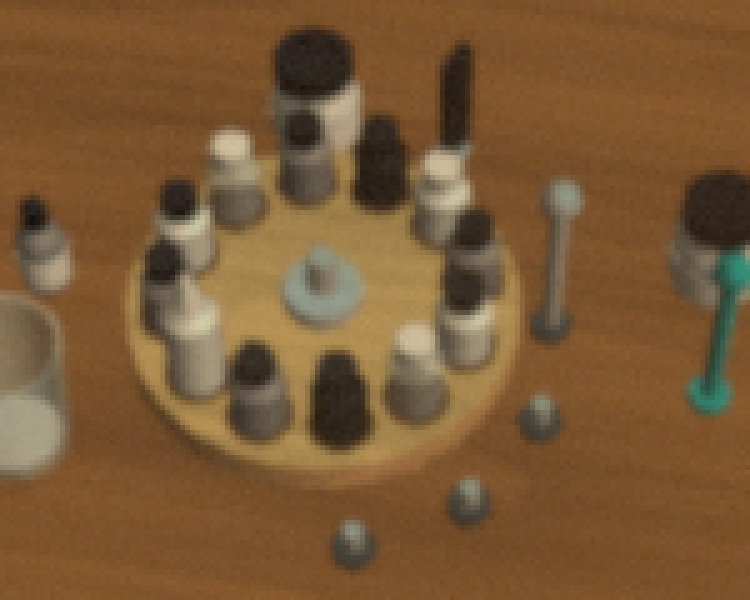

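The tall bottle sits at about -41° and the marker at about 109° around the rack axis (0.626,-0.017), so it needs 5 presses. The tub is at about (0.465,-0.052), the tab at about (0.4835,0.030) and the mat centre at (0.456,-0.376). I'm moving above the tub.

```bash
python3 -m handwheel '[[[393,-320,60],[0,0,0.25],0.8],[[393,-320,60],[0,0,0.25],0.8],[[393,-320,60],[0,0,0.25],0.8],[[393,-320,60],[0,0,0.25],0.8],[[393,-320,60],[0,0,0.25],0.8],[[393,-320,60],[0,0,0.25],0.8],[[393,-320,60],[0,0,0.25],0.8],[[393,-320,60],[0,0,0.25],0.8],[[393,-320,60],[0,0,0.25],0.8],[[393,-320,60],[0,0,0.25],0.8],[[393,-320,60],[0,0,0.25],0.8],[[393,-320,60],[0,0,0.25],0.8]]'
python3 - <<'E'
from h import *
o=r.get_obs();print(o["tool_pos"],o["eef_rot"])
c=cams.camera("wrist");print(c["K"],c["T_tool_cam"])
cv2.imwrite("pics/w1.png",c["pixels"][:,:,::-1])
E
```

```text
t: 1.7
tool_pos: [0.4652, -0.0547, 0.1456]
eef_rot: [3.141, -0.0, 0.209]
wrist_force: [-0.9, -0.2, -0.1]
width: 0.9
grasp_force: 0.0
[ 0.46517544 -0.05468363  0.14564883] [ 3.14106705e+00 -9.74213618e-05  2.09338175e-01]
[[319.29593245   0.         255.49569209]
 [  0.         319.29593245 191.6139079 ]
 [  0.           0.           1.        ]] [[-1.55263306e-04  9.61619568e-01  2.74386193e-01  7.94239993e-02]
 [ 9.99999988e-01  1.41981481e-04  6.82655846e-05  4.25128986e-04]
 [ 2.66877638e-05  2.74386200e-01 -9.61619578e-01 -1.78597866e-01]
 [ 0.00000000e+00  0.00000000e+00  0.00000000e+00  1.00000000e+00]]
```

View pics/w1.png

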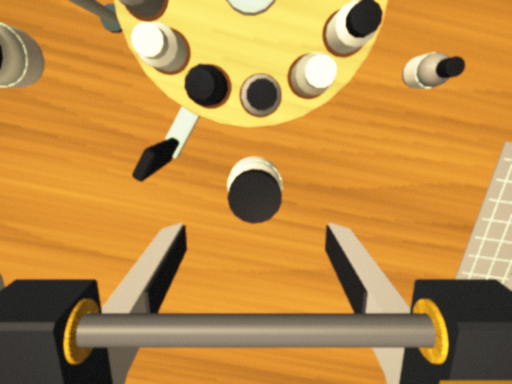

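The wrist view shows the tub lid at (255,196), the tab top around (155,156) and the hub near (251,0).

```bash
cat >> h.py <<'E'
def wcam():
    from scipy.spatial.transform import Rotation as R
    o=r.get_obs();c=dict(cams.camera("wrist"));T=np.eye(4);T[:3,:3]=R.from_euler("xyz",o["eef_rot"]).as_matrix();T[:3,3]=o["tool_pos"]
    c["world_from_camera"]=T@c["T_tool_cam"];return c
E
python3 - <<'E'
from h import *
c=wcam()
for n,uv,z in[("lid",(255,196),.066),("tabpts",(135,177),.099),("tabpts",(172,143),.099),("rim bottom",(252,126),.052),("matcorner",(508,143),.001)]:print(n,onz(c,uv,z))
E
```

```text
lid [ 0.467  -0.0542  0.066 ]
tabpts [0.4728 0.0358 0.099 ]
tabpts [0.5027 0.013  0.099 ]
rim bottom [ 0.5223 -0.0399  0.052 ]
matcorner [ 0.5556 -0.2963  0.001 ]
```

```bash
python3 -m handwheel '[[[2,0,60],[0,0,0],0.8],[[2,0,100],[0,0,0],0.8],[[2,0,121],[0,0,0],0.8],[[2,0,121],[0,0,0],0.8],[[2,0,121],[0,0,0],-0.5],[[2,0,121],[0,0,0],-0.5],[[2,0,121],[0,0,0],-0.5],[[2,0,121],[0,0,0],-0.5],[[2,0,121],[0,0,0],-0.5],[[2,0,121],[0,0,0],-0.5]]'
```

```text
t: 3.05
tool_pos: [0.4679, -0.053, 0.0251]
eef_rot: [3.141, -0.001, 0.212]
wrist_force: [-1.0, -0.5, 5.9]
width: 0.537
grasp_force: 30.0
```

```bash
python3 -m handwheel '[[[0,0,-30],[0,0,0],-0.5],[[0,0,-50],[0,0,0],-0.5],[[-13,53,-50],[0,0,0],-0.5],[[-26,105,-50],[0,0,0],-0.5],[[-39,157,-50],[0,0,0],-0.5],[[-53,210,-50],[0,0,0],-0.5],[[-66,263,-50],[0,0,0],-0.5],[[-79,313,-50],[0,0,0],-0.5],[[-79,313,-50],[0,0,0],-0.5],[[-79,313,-25],[0,0,0],-0.5],[[-79,313,-6],[0,0,0],-0.5],[[-79,313,-1],[0,0,0],-0.5]]'
python3 -m handwheel '[[[0,0,0],[0,0,0],-0.5],[[0,0,0],[0,0,0],-0.2],[[0,0,0],[0,0,0],0.6],[[0,0,0],[0,0,0],0.6],[[0,0,0],[0,0,0],0.6],[[0,0,-50],[0,0,0],0.6],[[0,0,-110],[0,0,0],0.6],[[0,0,-110],[0,0,0],0.6]]'
python3 - <<'E'
from h import *
c=wcam();cv2.imwrite("pics/w2.png",c["pixels"][:,:,::-1]);o=r.get_obs();print(o["tool_pos"],o["eef_rot"])
E
```

```text
t: 4.55
tool_pos: [0.4541, -0.3725, 0.0249]
eef_rot: [-3.136, 0.003, 0.212]
wrist_force: [-5.9, 5.5, 22.1]
width: 0.539
grasp_force: 30.0
t: 5.55
tool_pos: [0.4587, -0.3783, 0.141]
eef_rot: [3.132, -0.006, 0.212]
wrist_force: [-0.0, -0.5, -0.2]
width: 0.806
grasp_force: 0.0
[ 0.45717861 -0.37671208  0.13814793] [ 3.13650175e+00 -3.08894650e-03  2.11756615e-01]
```

View pics/w2.png

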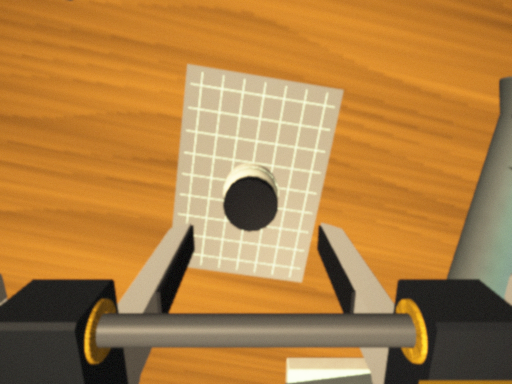

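The tub stands centred on the mat and is released. Now I'll refine the tab and axis positions, and compute the arc shifts for the press.

```bash
cat > fit.py <<'E'
from h import *
from scipy.optimize import least_squares
def tabfit():
    cs=[cams.camera("top"),cams.camera("scene")];obs=[]
    for c,p in zip(cs,[(264,218),(266,155)]):
        m=np.zeros((384,512),np.uint8);x,y=p
        m[y-16:y+14,x-13:x+14]=(c["pixels"].max(2)<60)[y-16:y+14,x-13:x+14]
        n,l,st,ce=cv2.connectedComponentsWithStats(m);i=1+st[1:,4].argmax();print(st[i],ce[i].round(1));obs.append(ce[i])
    def model(v,c):
        a=np.arctan2(v[1]+.017,v[0]-.625);u=np.array([np.cos(a),np.sin(a)]);t=np.array([-u[1],u[0]])
        P=[proj(c,[*(v+s*.013*u+k*.005*t),z]) for s in(-1,1) for k in(-1,1) for z in(.030,.099)]
        h=cv2.convexHull(np.array(P,np.float32));M=cv2.moments(h);return np.array([M["m10"],M["m01"]])/M["m00"]
    f=least_squares(lambda v:np.r_[model(v,cs[0])-obs[0],model(v,cs[1])-obs[1]],[.4835,.03])
    return f.x,f.fun
if __name__=="__main__":
    v,e=tabfit();d=v-[.625,-.017];th=np.arctan2(d[1],d[0]);print("tab",v,e,"r",np.hypot(*d),np.degrees(th))
    u=np.array([np.cos(th),np.sin(th)]);t=np.array([-u[1],u[0]]);yaw=th-np.pi
    tgt=v-.032*t;o=r.get_obs();w=o["eef_rot"][2];D=tgt-o["tool_pos"][:2]
    print("target",tgt,"shift",D@[np.cos(w),np.sin(w)],D@[np.sin(w),-np.cos(w)],"turn z",-(yaw-w),o["tool_pos"])
    for a in np.arange(-.1,.62,.05):
        print(round(a,2),(150*(1-np.cos(a))-17.5*np.sin(a)).round(1),(150*np.sin(a)+17.5*(1-np.cos(a))).round(1))
E
python3 fit.py
```

```text
[271 202   7   3  18] [273.8 202.9]
[264 150   5  19  75] [265.7 159.1]
tab [0.50790348 0.03103249] [-10.95674166   9.25523282  -1.96768876   6.9361855 ] r 0.12656506290341604 157.69677333181554
target [0.52004774 0.06063851] shift 0.1547171245072182 -0.4122216477393246 turn z 0.6009572514727466 [ 0.45539834 -0.37488936  0.13483588]
-0.1 2.5 -14.9
-0.05 1.1 -7.5
0.0 0.0 0.0
0.05 -0.7 7.5
0.1 -1.0 15.1
0.15 -0.9 22.6
0.2 -0.5 30.1
0.25 0.3 37.7
0.3 1.5 45.1
0.35 3.1 52.5
0.4 5.0 59.8
0.45 7.3 67.0
0.5 10.0 74.1
0.55 13.0 81.0
0.6 16.3 87.8
```

```bash
sed -i 's/m\[y-16:y+14,x-13:x+14\]=(c\["pixels"\].max(2)<60)\[y-16:y+14,x-13:x+14\]/b=9 if p[1]>200 else 16; m[y-b:y+14,x-13:x+14]=(c["pixels"].max(2)<75)[y-b:y+14,x-13:x+14]/' fit.py; python3 fit.py | head -4
```

```text
[260 217   5   9  19] [261.9 221.1]
[263 149   6  20 106] [265.6 159.1]
tab [0.4811281  0.03186835] [ 0.07570034 -0.10954757 -0.05643174 -0.12693666] r 0.15194485899990823 161.2391381132198
target [0.4914199  0.06216816] shift 0.12733417114129117 -0.4192776655139985 turn z 0.5391587330947154 [ 0.45503672 -0.37450565  0.133768  ]
```

```bash
python3 -m handwheel '[[[0,0,0],[0,0,0],-1],[[15,-50,0],[0,0,0.1],-1],[[30,-105,0],[0,0,0.25],-1],[[46,-160,0],[0,0,0.4],-1],[[63,-215,0],[0,0,0.54],-1],[[81,-270,0],[0,0,0.54],-1],[[98,-325,0],[0,0,0.54],-1],[[115,-380,0],[0,0,0.54],-1],[[127,-419,0],[0,0,0.54],-1],[[127,-419,0],[0,0,0.54],-1],[[127,-419,40],[0,0,0.54],-1],[[127,-419,68],[0,0,0.54],-1]]'
python3 -m handwheel '[[[0,0,0],[0,0,0],-1],[[0,0,0],[0,0,0],-1]]'
python3 - <<'E'
from h import *
c=wcam();cv2.imwrite("pics/w3.png",c["pixels"][:,:,::-1])
E
```

```text
t: 7.3
tool_pos: [0.4913, 0.06, 0.0659]
eef_rot: [3.14, 0.001, -0.328]
wrist_force: [-0.1, 0.4, -0.5]
width: 0.01
grasp_force: 0.0
t: 7.55
tool_pos: [0.4928, 0.0602, 0.0681]
eef_rot: [-3.142, -0.001, -0.329]
wrist_force: [1.0, 0.2, 0.8]
width: 0.003
grasp_force: 0.0
```

View pics/w3.png

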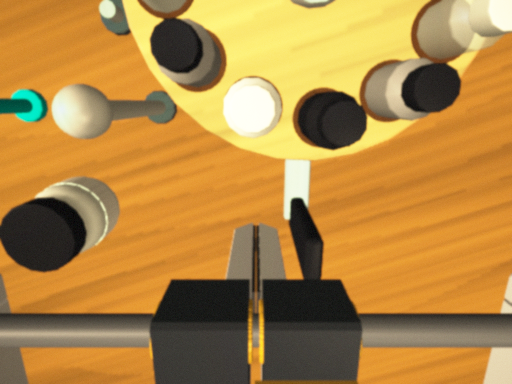

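The fingers are about 12 mm behind the tab, which matches the fit. First press, done in stages.

```bash
python3 -m handwheel '[[[0,8,0],[0,0,0],-1],[[-1,20,0],[0,0,-0.05],-1],[[-1,34,0],[0,0,-0.15],-1],[[0,49,0],[0,0,-0.25],-1],[[3,64,0],[0,0,-0.35],-1],[[6,75,0],[0,0,-0.42],-1],[[8,81,0],[0,0,-0.46],-1],[[10,86,0],[0,0,-0.5],-1],[[10,86,0],[0,0,-0.5],-1],[[10,86,0],[0,0,-0.5],-1]]'
```

```text
t: 8.85
tool_pos: [0.4739, -0.0236, 0.0679]
eef_rot: [-3.142, -0.001, 0.171]
wrist_force: [-0.2, 2.7, 2.7]
width: 0.003
grasp_force: 0.9
```

```bash
python3 -m handwheel '[[[0,4,0],[0,0,-0.03],-1],[[-1,8,0],[0,0,-0.05],-1],[[-1,10,0],[0,0,-0.065],-1],[[-1,10,0],[0,0,-0.065],-1]]'; python3 -m handwheel '[[[0,1,0],[0,0,-0.007],-1],[[0,2,0],[0,0,-0.013],-1],[[0,2,0],[0,0,-0.013],-1]]'
```

```text
t: 9.35
tool_pos: [0.4747, -0.0339, 0.0675]
eef_rot: [3.141, -0.0, 0.237]
wrist_force: [0.6, 1.9, 0.7]
width: 0.007
grasp_force: 0.8
t: 9.72
tool_pos: [0.4749, -0.0358, 0.0674]
eef_rot: [3.142, 0.0, 0.25]
wrist_force: [-0.1, 1.3, 1.0]
width: 0.003
grasp_force: 0.9
```

```bash
python3 -m handwheel '[[[0,1,0],[0,0,-0.007],-1],[[0,1,0],[0,0,-0.007],-1]]'
```

```text
t: 9.98
tool_pos: [0.475, -0.0367, 0.0674]
eef_rot: [3.142, 0.0, 0.257]
wrist_force: [-1.0, 1.8, 1.9]
width: 0.004
grasp_force: 0.9
```

```bash
for i in 1; do :; done; python3 -m handwheel '[[[0,1,0],[0,0,-0.007],-1],[[0,1,0],[0,0,-0.007],-1]]';  python3 -m handwheel '[[[0,1,0],[0,0,-0.007],-1],[[0,1,0],[0,0,-0.007],-1]]'
```

```text
t: 10.22
tool_pos: [0.4751, -0.0375, 0.0674]
eef_rot: [-3.141, 0.001, 0.264]
wrist_force: [-2.0, 1.7, 2.0]
width: 0.005
grasp_force: 1.2
t: 10.48
tool_pos: [0.4751, -0.0375, 0.0674]
eef_rot: [-3.139, 0.001, 0.27]
wrist_force: [-0.5, 6.1, 2.7]
width: 0.005
grasp_force: 2.7
```

Stop reached: the reaction rises to 6 N with no further motion. I'm letting the lever back along the arc and checking.

```bash
python3 -m handwheel '[[[3,-15,0],[0,0,0.1],-1],[[6,-29,0],[0,0,0.2],-1],[[12,-44,0],[0,0,0.3],-1],[[19,-57,0],[0,0,0.4],-1],[[28,-71,0],[0,0,0.51],-1],[[38,-84,0],[0,0,0.62],-1],[[38,-84,0],[0,0,0.62],-1],[[38,-84,0],[0,0,0.62],-1]]'
python3 - <<'E'
from h import *
t=cams.camera("top");s=cams.camera("scene")
A=np.array([.625,-.017])
for k in range(2,8):
    a=np.radians(109-30*k+30);p=A+.08*np.array([np.cos(a),np.sin(a)]);print(k,"short->",k-1,proj(s,[*p,.134]).round(0),proj(s,[*p,.05]).round(0))
b=s["pixels"][130:240,180:300]
cv2.imwrite("pics/s4.png",cv2.resize(b[:,:,::-1],(600,550),interpolation=3))
E
```

```text
t: 11.48
tool_pos: [0.49, 0.0518, 0.0674]
eef_rot: [3.141, -0.0, -0.347]
wrist_force: [0.2, 0.5, -0.1]
width: 0.002
grasp_force: 0.0
2 short-> 1 [268. 189.] [267. 209.]
3 short-> 2 [258. 200.] [258. 220.]
4 short-> 3 [242. 206.] [243. 225.]
5 short-> 4 [225. 205.] [227. 224.]
6 short-> 5 [212. 197.] [215. 216.]
7 short-> 6 [206. 185.] [209. 205.]
```

View pics/s4.png

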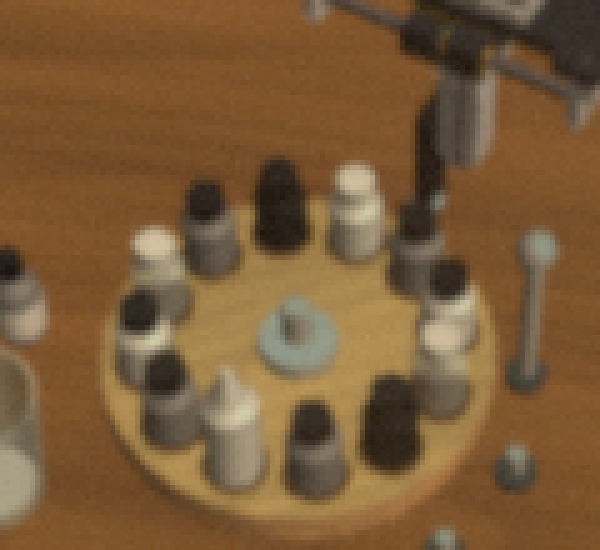

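After one click the nozzle is at scene pixel (226,204), the predicted position for 4 notches short. Presses 2 to 4 follow, reusing the same poses.

```bash
python3 -m handwheel '[[[-1,15,0],[0,0,-0.1],-1],[[0,30,0],[0,0,-0.2],-1],[[2,45,0],[0,0,-0.3],-1],[[5,60,0],[0,0,-0.4],-1],[[10,74,0],[0,0,-0.5],-1],[[13,81,0],[0,0,-0.55],-1],[[15,86,0],[0,0,-0.59],-1],[[17,88.5,0],[0,0,-0.61],-1],[[18,90.4,0],[0,0,-0.62],-1],[[18,90.4,0],[0,0,-0.62],-1],[[18,90.4,0],[0,0,-0.62],-1]]'
python3 -m handwheel '[[[3,-15,0],[0,0,0.1],-1],[[6,-29,0],[0,0,0.2],-1],[[12,-44,0],[0,0,0.3],-1],[[19,-57,0],[0,0,0.4],-1],[[28,-71,0],[0,0,0.51],-1],[[38,-84,0],[0,0,0.62],-1],[[38,-84,0],[0,0,0.62],-1],[[38,-84,0],[0,0,0.62],-1]]'
cat > chk.py <<'E'
from h import *
s=cams.camera("scene");b=s["pixels"][130:240,180:300]
# white pixels score along the nozzle/body of the tall bottle at each candidate
A=np.array([.625,-.017])
for k in range(0,6):
    a=np.radians(109-30*k);p=A+.08*np.array([np.cos(a),np.sin(a)])
    v=[s["pixels"][int(round(q[1])),int(round(q[0]))].astype(int).tolist() for q in(proj(s,[*p,z]) for z in(.07,.09,.11,.122,.13))];print(k,v)
import sys;cv2.imwrite(sys.argv[1],cv2.resize(b[:,:,::-1],(600,550),interpolation=3))
E
python3 chk.py pics/s5.png
```

```text
t: 12.95
tool_pos: [0.475, -0.0376, 0.0674]
eef_rot: [-3.139, 0.001, 0.27]
wrist_force: [-1.3, 5.0, 3.1]
width: 0.007
grasp_force: 2.6
t: 13.95
tool_pos: [0.4899, 0.0519, 0.0673]
eef_rot: [3.141, -0.0, -0.347]
wrist_force: [-0.3, -0.7, 0.8]
width: 0.001
grasp_force: 0.0
0 [[126, 115, 90], [165, 150, 122], [194, 176, 143], [142, 109, 77], [142, 111, 81]]
1 [[49, 39, 29], [50, 43, 31], [55, 46, 35], [118, 102, 82], [130, 117, 91]]
2 [[120, 104, 88], [46, 38, 24], [56, 46, 34], [167, 136, 82], [175, 140, 81]]
3 [[150, 136, 111], [183, 168, 140], [183, 166, 136], [182, 167, 138], [170, 155, 125]]
4 [[118, 105, 87], [43, 33, 23], [53, 43, 35], [102, 82, 50], [171, 137, 81]]
5 [[183, 170, 140], [49, 38, 33], [53, 46, 38], [73, 65, 53], [138, 125, 99]]
```

The check shows 3 notches short. Two more presses, with a check after each.

```bash
python3 -m handwheel '[[[-1,15,0],[0,0,-0.1],-1],[[0,30,0],[0,0,-0.2],-1],[[2,45,0],[0,0,-0.3],-1],[[5,60,0],[0,0,-0.4],-1],[[10,74,0],[0,0,-0.5],-1],[[13,81,0],[0,0,-0.55],-1],[[15,86,0],[0,0,-0.59],-1],[[17,88.5,0],[0,0,-0.61],-1],[[18,90.4,0],[0,0,-0.62],-1],[[18,90.4,0],[0,0,-0.62],-1],[[18,90.4,0],[0,0,-0.62],-1]]'
python3 -m handwheel '[[[3,-15,0],[0,0,0.1],-1],[[6,-29,0],[0,0,0.2],-1],[[12,-44,0],[0,0,0.3],-1],[[19,-57,0],[0,0,0.4],-1],[[28,-71,0],[0,0,0.51],-1],[[38,-84,0],[0,0,0.62],-1],[[38,-84,0],[0,0,0.62],-1],[[38,-84,0],[0,0,0.62],-1]]'
python3 chk.py pics/s6.png
```

```text
t: 15.38
tool_pos: [0.475, -0.0375, 0.0674]
eef_rot: [-3.139, 0.001, 0.27]
wrist_force: [-1.9, 3.9, 3.4]
width: 0.002
grasp_force: 2.6
t: 16.38
tool_pos: [0.49, 0.0519, 0.0674]
eef_rot: [3.141, -0.0, -0.347]
wrist_force: [-0.8, -0.8, -0.5]
width: 0.004
grasp_force: 0.0
0 [[52, 43, 35], [50, 40, 30], [68, 53, 37], [135, 101, 63], [129, 95, 60]]
1 [[118, 105, 89], [50, 35, 27], [54, 45, 34], [47, 40, 26], [43, 32, 21]]
2 [[139, 127, 105], [179, 166, 137], [166, 152, 125], [171, 154, 126], [172, 155, 124]]
3 [[128, 113, 97], [53, 41, 31], [61, 51, 41], [152, 123, 74], [179, 145, 85]]
4 [[185, 176, 143], [47, 40, 29], [55, 46, 39], [101, 80, 51], [163, 131, 77]]
5 [[122, 111, 90], [152, 141, 111], [210, 193, 157], [170, 154, 127], [127, 113, 98]]
```

```bash
python3 -m handwheel '[[[-1,15,0],[0,0,-0.1],-1],[[0,30,0],[0,0,-0.2],-1],[[2,45,0],[0,0,-0.3],-1],[[5,60,0],[0,0,-0.4],-1],[[10,74,0],[0,0,-0.5],-1],[[13,81,0],[0,0,-0.55],-1],[[15,86,0],[0,0,-0.59],-1],[[17,88.5,0],[0,0,-0.61],-1],[[18,90.4,0],[0,0,-0.62],-1],[[18,90.4,0],[0,0,-0.62],-1],[[18,90.4,0],[0,0,-0.62],-1]]'
python3 -m handwheel '[[[3,-15,0],[0,0,0.1],-1],[[6,-29,0],[0,0,0.2],-1],[[12,-44,0],[0,0,0.3],-1],[[19,-57,0],[0,0,0.4],-1],[[28,-71,0],[0,0,0.51],-1],[[38,-84,0],[0,0,0.62],-1],[[38,-84,0],[0,0,0.62],-1],[[38,-84,0],[0,0,0.62],-1]]'
python3 chk.py pics/s7.png
```

```text
t: 17.8
tool_pos: [0.4751, -0.0375, 0.0674]
eef_rot: [-3.139, 0.001, 0.27]
wrist_force: [-0.9, 4.7, 3.0]
width: 0.009
grasp_force: 2.6
t: 18.8
tool_pos: [0.4901, 0.0519, 0.0674]
eef_rot: [3.141, -0.0, -0.347]
wrist_force: [-0.0, -0.0, 0.0]
width: 0.003
grasp_force: 0.0
0 [[180, 163, 134], [58, 47, 36], [62, 49, 33], [112, 77, 39], [116, 76, 39]]
1 [[143, 128, 106], [179, 167, 138], [166, 152, 126], [167, 151, 126], [165, 150, 122]]
2 [[119, 105, 88], [50, 40, 28], [58, 49, 37], [170, 135, 80], [180, 146, 85]]
3 [[197, 185, 155], [57, 44, 39], [51, 42, 35], [142, 114, 68], [163, 132, 75]]
4 [[124, 114, 93], [159, 144, 119], [210, 192, 158], [185, 161, 123], [164, 133, 80]]
5 [[115, 104, 87], [43, 36, 26], [53, 44, 37], [46, 38, 32], [46, 35, 28]]
```

View pics/s7.png

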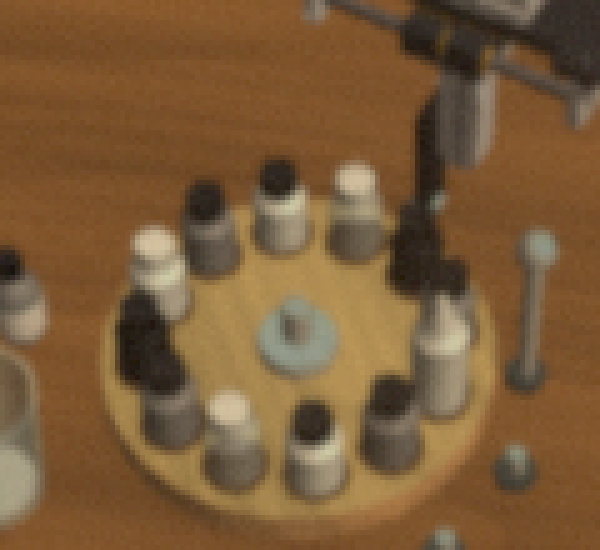

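The nozzle bottle at (440,350) is one notch short of the marker and the lever is back. Now the final press, then the retreat.

```bash
python3 -m handwheel '[[[-1,15,0],[0,0,-0.1],-1],[[0,30,0],[0,0,-0.2],-1],[[2,45,0],[0,0,-0.3],-1],[[5,60,0],[0,0,-0.4],-1],[[10,74,0],[0,0,-0.5],-1],[[13,81,0],[0,0,-0.55],-1],[[15,86,0],[0,0,-0.59],-1],[[17,88.5,0],[0,0,-0.61],-1],[[18,90.4,0],[0,0,-0.62],-1],[[18,90.4,0],[0,0,-0.62],-1],[[18,90.4,0],[0,0,-0.62],-1]]'
python3 -m handwheel '[[[3,-15,0],[0,0,0.1],-1],[[6,-29,0],[0,0,0.2],-1],[[12,-44,0],[0,0,0.3],-1],[[19,-57,0],[0,0,0.4],-1],[[28,-71,0],[0,0,0.51],-1],[[38,-84,0],[0,0,0.62],-1],[[38,-84,0],[0,0,0.62],-1],[[38,-84,0],[0,0,0.62],-1]]'
python3 -m handwheel '[[[-5,-10,0],[0,0,0],-1],[[-10,-15,-30],[0,0,0],-1],[[-10,-15,-80],[0,0,0],-1],[[-60,-15,-110],[0,0,0],-1],[[-100,-15,-110],[0,0,0],-1],[[-100,-15,-110],[0,0,0],-1],[[-100,-15,-110],[0,0,0],-1]]'
python3 chk.py pics/s8.png
python3 - <<'E'
from h import *
s=cams.camera("scene")["pixels"][100:280,90:330];cv2.imwrite("pics/s9.png",cv2.resize(s[:,:,::-1],(800,600),interpolation=3))
E
```

```text
t: 20.23
tool_pos: [0.4752, -0.0375, 0.0674]
eef_rot: [-3.139, 0.001, 0.27]
wrist_force: [-2.1, 5.7, 3.4]
width: 0.005
grasp_force: 2.6
t: 21.22
tool_pos: [0.4902, 0.0519, 0.0674]
eef_rot: [3.141, -0.0, -0.347]
wrist_force: [0.6, -0.3, -0.3]
width: 0.007
grasp_force: 0.0
t: 22.1
tool_pos: [0.4022, 0.1008, 0.1776]
eef_rot: [-3.141, -0.001, -0.349]
wrist_force: [0.6, -0.1, -0.2]
width: 0.004
grasp_force: 0.0
0 [[130, 117, 97], [173, 158, 130], [146, 134, 109], [138, 124, 102], [150, 133, 109]]
1 [[118, 105, 89], [49, 37, 26], [60, 50, 40], [113, 101, 85], [115, 103, 85]]
2 [[182, 169, 141], [49, 37, 28], [55, 45, 35], [168, 134, 78], [181, 146, 83]]
3 [[133, 123, 100], [160, 145, 119], [205, 188, 154], [183, 152, 105], [171, 139, 82]]
4 [[119, 105, 88], [45, 38, 28], [60, 49, 42], [99, 80, 49], [161, 130, 78]]
5 [[48, 37, 32], [41, 36, 23], [53, 42, 36], [98, 90, 74], [182, 172, 141]]
```

View pics/s9.png

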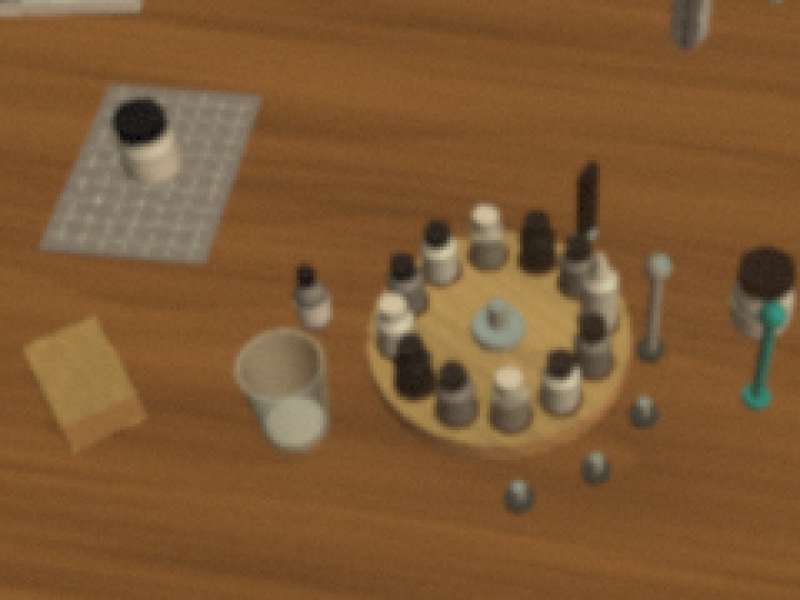

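The nozzle bottle at (600,295) stands straight inside the marker at (655,310). The lever is at rest at (588,200), and the tub is upright on the mat at (148,145). The job is ready to hand in.

```bash
python3 -c "
from plant import job
print(job.finish_job())"
```

```text
the job is handed in; nothing more can be done
None
```

I handed the job in after about 22 s of robot time: the tub stands released on the mat, and five full lever presses brought the tall bottle to the marker with the lever back at rest (checked by camera; no verdict was returned).

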